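Balance, set and start the bench polishing machine

ROBOT

A 7-joint arm with a two-finger parallel gripper is mounted at the origin on the work surface. World frame = base frame: x ahead of the robot, y to its left, z up, the work surface at z = 0. Lengths are in m, angles in rad, forces in N, time in s.
With the tool pointing down it reaches from about 0.35 to 0.9 m from the base axis. Payload 19.9 kg.
Tool frame: the origin (TCP) lies at the very end of the fingers, on their centre line; the grasp point (between the pads) lies bot.hold_point_z behind it (bot.hold_point_z is the distance from the TCP to the grasp point, in m); z points along the fingers, y is the direction in which the jaws open and shut (so a half turn about z gives the same grasp; the last joint's range is limited). The gripper opens to 85 mm and grips with 20 to 120 N. Pads are 22 mm wide; open, the fingers measure 114 mm over their backs; the gripper's body (76 mm by 85 mm) begins 54 mm behind the grasp point. The pads swing forward as they close: fully open they stand 13 mm farther back than shut.
Start: joints at [-1.232, 0.417, -0.01, 1.614, 0.005, 1.111, -0.053], TCP at [0.232, 0.58, 0.231] pointing down, gripper open.
Joint ranges: [-2.81, 2.81], [-0.39, 2.02], [-1.27, 1.25], [0.06, 2.57], [-1.19, 4.33], [0.19, 2], [-2.82, 2.82]. Speed limits (rad/s): [1.89, 1.89, 2.39, 2.39, 3.01, 3.01, 3.01].

INTERFACE

Orientations are given as a unit quaternion [w, x, y, z].
In Python, from station import bot, imaging, hand_in gives the robot as it stands. The module is installed in compiled form; this text tells all that it offers.
- The arm moves only by the tool carry_out, never from a script. Its argument "steps" is a list of rows, each a list of 5 numbers: the shift along the world's x, y, z in m, then the turn about the world's z in degrees, then the opening in per cent of the stroke, from 0 (shut) to 100 (fully open). In form: [[x, y, z, turn, gripper], ...]. A call has 1 to 20 rows; each row shifts and turns the commanded pose from where the row before left it; what a row does not reach is not made up. A row lasts 1/10 s, in which the tool goes at most 50 mm and 8.59 degrees, less where a joint would pass 70% of its speed; a pose out of reach is approached as far as the arm can. A call with a gripper value outside its range is refused whole. The fingers move at their own pace and stop on an object; "force" is the grip in N (left out, the last holds). Time passes only in rows, so rows that do not move let the fingers close. It gives the time, the measured TCP pose, the force and the opening at its end, in the units of the state.
- bot.state(): the state, without advancing time (a new reading comes with each control period).
- imaging.grab_frame(name): name is "scene" or "top" or "wrist"; returns a dict with "image" (384x512x3 uint8, blue, green, red), "intrinsics" (3x3 intrinsics, pixels), "pose" (4x4, takes a point from camera to world coordinates). Camera axes: x right, y down, z forward; pixel columns grow to the right and rows downward; lengths in m; the calibration is good to about 2 mm. A picture is of the moment at which its call begins. There is no depth.
- hand_in(): hands the job in, once; it reports no verdict.
The state is a dict: "time": time; "q": joint angles; "dq": joint speeds; "effort": joint torques, N m; "tcp_pos": TCP position; "tcp_rot": TCP orientation; "ft_force": force on the tool from outside, world axes, zero at the start; "torque": the same for the moment, N m; "grip_width": finger opening in m.
Only numpy, scipy, OpenCV 4.12 (cv2) and the standard library are available. Lean on these libraries where they do the work, as an engineer would, in place of code of your own. Each camera call takes 0.05 s, during which the arm holds its last target.

TASK

Get the goldsmith's polishing machine running: first stand a spare polishing pot from the bench upright in every empty pocket, leaving the pots that are already in the machine where they are, so that all six pockets are full. Then slide the power slider's grip along its track until its centre is level with the brass pointer, and then press the four white keys fully down one at a time, letting each come up before the next: the long bar key, the square key, the small round key and last the large round key, never the large one before the power is set. Leave the amber bottle and the black loupe where they stand; at the end all six pockets must still be full, any spare left over may stay on the bench.

Things in the scene. Friction and masses are not known exactly. Their poses are not given: they have to be found in the camera images.
- cell1 (a point): Centre of the floor of one of the six square pockets in the top of the polishing machine, a fixed grey block 165 x 242 x 41 mm high (x, y, z). Each pocket is 52 x 52 mm, its floor 25 mm above the bench and 16 mm below the deck. Axes as the machine's; in its frame this pocket is at x = -38, y = -76 mm from the block's centre.
- cell2 (a point): Centre of the floor of one of the six square pockets in the top of the polishing machine, a fixed grey block 165 x 242 x 41 mm high (x, y, z). Each pocket is 52 x 52 mm, its floor 25 mm above the bench and 16 mm below the deck. Axes as the machine's; in its frame this pocket is at x = -38, y = 0 mm from the block's centre.
- cell3 (a point): Centre of the floor of one of the six square pockets in the top of the polishing machine, a fixed grey block 165 x 242 x 41 mm high (x, y, z). Each pocket is 52 x 52 mm, its floor 25 mm above the bench and 16 mm below the deck. Axes as the machine's; in its frame this pocket is at x = -38, y = 76 mm from the block's centre.
- cell4 (a point): Centre of the floor of one of the six square pockets in the top of the polishing machine, a fixed grey block 165 x 242 x 41 mm high (x, y, z). Each pocket is 52 x 52 mm, its floor 25 mm above the bench and 16 mm below the deck. Axes as the machine's; in its frame this pocket is at x = 38, y = -76 mm from the block's centre.
- cell5 (a point): Centre of the floor of one of the six square pockets in the top of the polishing machine, a fixed grey block 165 x 242 x 41 mm high (x, y, z). Each pocket is 52 x 52 mm, its floor 25 mm above the bench and 16 mm below the deck. Axes as the machine's; in its frame this pocket is at x = 38, y = 0 mm from the block's centre.
- cell6 (a point): Centre of the floor of one of the six square pockets in the top of the polishing machine, a fixed grey block 165 x 242 x 41 mm high (x, y, z). Each pocket is 52 x 52 mm, its floor 25 mm above the bench and 16 mm below the deck. Axes as the machine's; in its frame this pocket is at x = 38, y = 76 mm from the block's centre.
- pot1: Polishing pot: closed white plastic cylinder with a grey lid, 44 mm in diameter, 52 mm tall, about 130 g and bottom-heavy, straight sided; origin at the centre of its underside, z up. All pots are alike; at the start each stands in a pocket of the machine (top 36 mm above the deck) or, a spare, on the bench. Some of pot1 to pot6 are absent.
- pot2: Polishing pot: closed white plastic cylinder with a grey lid, 44 mm in diameter, 52 mm tall, about 130 g and bottom-heavy, straight sided; origin at the centre of its underside, z up. All pots are alike; at the start each stands in a pocket of the machine (top 36 mm above the deck) or, a spare, on the bench. Some of pot1 to pot6 are absent.
- pot3: Polishing pot: closed white plastic cylinder with a grey lid, 44 mm in diameter, 52 mm tall, about 130 g and bottom-heavy, straight sided; origin at the centre of its underside, z up. All pots are alike; at the start each stands in a pocket of the machine (top 36 mm above the deck) or, a spare, on the bench. Some of pot1 to pot6 are absent.
- pot4: Polishing pot: closed white plastic cylinder with a grey lid, 44 mm in diameter, 52 mm tall, about 130 g and bottom-heavy, straight sided; origin at the centre of its underside, z up. All pots are alike; at the start each stands in a pocket of the machine (top 36 mm above the deck) or, a spare, on the bench. Some of pot1 to pot6 are absent.
- pot5: Polishing pot: closed white plastic cylinder with a grey lid, 44 mm in diameter, 52 mm tall, about 130 g and bottom-heavy, straight sided; origin at the centre of its underside, z up. All pots are alike; at the start each stands in a pocket of the machine (top 36 mm above the deck) or, a spare, on the bench. Some of pot1 to pot6 are absent.
- pot6: Polishing pot: closed white plastic cylinder with a grey lid, 44 mm in diameter, 52 mm tall, about 130 g and bottom-heavy, straight sided; origin at the centre of its underside, z up. All pots are alike; at the start each stands in a pocket of the machine (top 36 mm above the deck) or, a spare, on the bench. Some of pot1 to pot6 are absent.
- pot7: Polishing pot: closed white plastic cylinder with a grey lid, 44 mm in diameter, 52 mm tall, about 130 g and bottom-heavy, straight sided; origin at the centre of its underside, z up. All pots are alike; at the start each stands in a pocket of the machine (top 36 mm above the deck) or, a spare, on the bench. Some of pot1 to pot6 are absent.
- pot8: Polishing pot: closed white plastic cylinder with a grey lid, 44 mm in diameter, 52 mm tall, about 130 g and bottom-heavy, straight sided; origin at the centre of its underside, z up. All pots are alike; at the start each stands in a pocket of the machine (top 36 mm above the deck) or, a spare, on the bench. Some of pot1 to pot6 are absent.
- pot9: Polishing pot: closed white plastic cylinder with a grey lid, 44 mm in diameter, 52 mm tall, about 130 g and bottom-heavy, straight sided; origin at the centre of its underside, z up. All pots are alike; at the start each stands in a pocket of the machine (top 36 mm above the deck) or, a spare, on the bench. Some of pot1 to pot6 are absent.
- pot10: Polishing pot: closed white plastic cylinder with a grey lid, 44 mm in diameter, 52 mm tall, about 130 g and bottom-heavy, straight sided; origin at the centre of its underside, z up. All pots are alike; at the start each stands in a pocket of the machine (top 36 mm above the deck) or, a spare, on the bench. Some of pot1 to pot6 are absent.
- fader_top (a point): Centre of the top of the power slider's black grip, 54.5 mm above the bench. Grip: 28 mm (x) x 20 mm (y, along the track), 40 mm tall, foot 14.5 mm above the bench. Track: aluminium bar 40 mm wide, 170 mm long, 14 mm high, along this point's y. The grip travels 120 mm, starts near the -y end, resists with about 1.5 N and stays where left.
- pointer_tip (a point): Tip of the small brass pointer clipped to the +x side of the slider track, 16.5 mm above the bench and 17 mm from the track's centre line; the pointer is 20 mm wide and at most 18 mm high. Axes as the track's: y along it. The grip is set when its centre is level with this tip along y.
- key_bar_top (a point): Centre of the top of the long bar key, 38 mm (along its x) x 14 mm (along its y); white, 40 mm above the bench when up, 12 mm proud of its frame. It goes 6 mm straight down (first 1.2 N, fully down about 4 N) and springs back. The four keys form a 2 x 2 square, 60 mm apart, on a grey box 136 x 136 x 22 mm high; which is in which corner varies. Axes as the box's.
- key_square_top (a point): Centre of the top of the square key, 24 x 24 mm; white, 40 mm above the bench when up, 12 mm proud of its frame. It goes 6 mm straight down (first 1.2 N, fully down about 4 N) and springs back. The four keys form a 2 x 2 square, 60 mm apart, on a grey box 136 x 136 x 22 mm high; which is in which corner varies. Axes as the box's.
- key_small_top (a point): Centre of the top of the small round key, 16 mm in diameter; white, 40 mm above the bench when up, 12 mm proud of its frame. It goes 6 mm straight down (first 1.2 N, fully down about 4 N) and springs back. The four keys form a 2 x 2 square, 60 mm apart, on a grey box 136 x 136 x 22 mm high; which is in which corner varies. Axes as the box's.
- key_large_top (a point): Centre of the top of the large round key, 32 mm in diameter; white, 40 mm above the bench when up, 12 mm proud of its frame. It goes 6 mm straight down (first 1.2 N, fully down about 4 N) and springs back. The four keys form a 2 x 2 square, 60 mm apart, on a grey box 136 x 136 x 22 mm high; which is in which corner varies. Axes as the box's.
- flux_bottle: Bystander: amber bottle, 48 mm in diameter, 95 mm tall; loose, to be left alone. Origin under its centre.
- loupe: Bystander: black eye loupe, 38 mm in diameter, 24 mm tall; loose, to be left alone. Origin under its centre.
There are look-alikes about, which are no part of the job. Of the things like the part that bears fader_top, leave any that is turquoise; of the rest the larger one is meant. Leave any pink look-alike of the pot9 alone.

How it is judged:
On the way, in this order (a step that is already met when the one before it is completed fails the run):
1. every pocket holds an upright pot, let go (distance between any of pot1, pot7, pot8, pot9, pot10 and cell1 below 0.012 m and distance between any of pot2, pot7, pot8, pot9, pot10 and cell2 below 0.012 m and distance between any of pot3, pot7, pot8, pot9, pot10 and cell3 below 0.012 m and distance between any of pot4, pot7, pot8, pot9, pot10 and cell4 below 0.012 m and distance between any of pot5, pot7, pot8, pot9, pot10 and cell5 below 0.012 m and distance between any of pot6, pot7, pot8, pot9, pot10 and cell6 below 0.012 m and contact force between the fingers and pot7 below 0.3 N and contact force between the fingers and pot8 below 0.3 N and contact force between the fingers and pot9 below 0.3 N and contact force between the fingers and pot10 below 0.3 N and linear speed of each of pot1, pot2, pot3, pot4, pot5, pot6, pot7, pot8, pot9, pot10 below 0.03 m/s), for 0.2 s.
2. the slider grip is level with the pointer, within 6 mm (y of fader_top in the frame of pointer_tip between -0.006 and 0.006 m), for 0.2 s.
3. the long bar key is pressed down (over 4 of its 6 mm), the other keys being up (height (world z) of key_bar_top below 0.036 m and height (world z) of each of key_square_top, key_small_top, key_large_top above 0.038 m).
4. the square key is pressed down (over 4 of its 6 mm), the other keys being up (height (world z) of key_square_top below 0.036 m and height (world z) of each of key_bar_top, key_small_top, key_large_top above 0.038 m).
5. the small round key is pressed down (over 4 of its 6 mm), the other keys being up (height (world z) of key_small_top below 0.036 m and height (world z) of each of key_bar_top, key_square_top, key_large_top above 0.038 m).
6. the large round key is pressed down (over 4 of its 6 mm), the other keys being up (height (world z) of key_large_top below 0.036 m and height (world z) of each of key_bar_top, key_square_top, key_small_top above 0.038 m).
At the end, for the whole second after the job is handed in: Every pocket holds an upright pot standing on its floor (the middle of its underside within 12 mm of the middle of the pocket's floor), all pots at rest, the slider grip within 6 mm of the pointer along the track, and all keys up (all of step 2 and distance between any of pot1, pot7, pot8, pot9, pot10 and cell1 below 0.012 m and distance between any of pot2, pot7, pot8, pot9, pot10 and cell2 below 0.012 m and distance between any of pot3, pot7, pot8, pot9, pot10 and cell3 below 0.012 m and distance between any of pot4, pot7, pot8, pot9, pot10 and cell4 below 0.012 m and distance between any of pot5, pot7, pot8, pot9, pot10 and cell5 below 0.012 m and distance between any of pot6, pot7, pot8, pot9, pot10 and cell6 below 0.012 m and linear speed of each of pot1, pot2, pot3, pot4, pot5, pot6, pot7, pot8, pot9, pot10 below 0.03 m/s and height (world z) of each of key_bar_top, key_square_top, key_small_top, key_large_top above 0.038 m); the robot touches nothing.
It fails at once if a pot that was already in the machine is taken out (moved over 25 mm) (distance of any of pot1, pot2, pot3, pot4, pot5, pot6 from where it was at the start of the episode above 0.025 m).
It fails at once if the amber bottle or the loupe is moved over 40 mm (distance of any of flux_bottle, loupe from where it was at the start of the episode above 0.04 m).
It fails at once if the large round key is pressed while the slider is not at the pointer (height (world z) of key_large_top below 0.036 m and not (y of fader_top in the frame of pointer_tip between -0.008 and 0.008 m)).
It fails at once if two keys are pressed down together (height (world z) of each of key_bar_top, key_square_top below 0.036 m or height (world z) of each of key_bar_top, key_small_top below 0.036 m or height (world z) of each of key_bar_top, key_large_top below 0.036 m or height (world z) of each of key_square_top, key_small_top below 0.036 m or height (world z) of each of key_square_top, key_large_top below 0.036 m or height (world z) of each of key_small_top, key_large_top below 0.036 m).
Of pot1, pot2, pot3, pot4, pot5, pot6 only 2 to 3 are there at a start; the rules pass over those that are not, and their reading is None.
At some moment in a run one of pot7, pot8, pot9, pot10 may be knocked a few centimetres aside while the robot is not near it.
It also fails if it takes over 200 s, if anything falls off the work surface, if the arm or the gripper's body presses on something with over 40 N, if the wrist force passes 120 N, or if a joint passes its speed limit or range.

## Working session

There is one attempt and no reset: what is moved stays moved. The work goes in short steps, Python scripts to look and compute and a tool call to move; the robot and the scene stay as the last step left them, time stands still between calls to the robot, and variables do not carry over. Pictures are saved under pics/ and viewed, and the job is handed in when it is done.

Besides the shell and the picture viewer there is one more tool, called after ">>>" as name([rows], argument=value, ...), one row to a line, values as JSON. carry_out: Moves the arm, as the interface text tells. Its arguments: {"type":"object","properties":{"steps":{"type":"array","items":{"type":"array","items":{"type":"number"}}},"force":{"type":"number"}},"required":["steps"]}

```bash
mkdir -p pics; cat > h.py <<'E'
from station import bot, imaging, hand_in
import cv2, numpy as np, sys
def grab(n,f):
    d=imaging.grab_frame(n); cv2.imwrite('pics/'+f+'.png',d['image']); np.savez('pics/'+f+'.npz',K=d['intrinsics'],T=d['pose']); return d
def load(f):
    z=np.load('pics/'+f+'.npz'); return z['K'],z['T']
def px2w(f,u,v,z):
    K,T=load(f); r=T[:3,:3]@np.linalg.solve(K,[u,v,1.]); o=T[:3,3]; return o+r*(z-o[2])/r[2]
def w2px(f,p):
    K,T=load(f); c=np.linalg.inv(T)@np.append(p,1); q=K@c[:3]; return q[:2]/q[2]
def crop(f,x0,y0,x1,y1,s,out):
    im=cv2.imread('pics/'+f+'.png')[y0:y1,x0:x1]; cv2.imwrite('pics/'+out+'.png',cv2.resize(im,None,fx=s,fy=s,interpolation=cv2.INTER_CUBIC))
E
python3 - <<'E'
from h import *
for n in ['scene','top','wrist']:
    d=grab(n,n+'0'); print(n,d['intrinsics'].tolist(),d['pose'].round(3).tolist())
print(bot.state(),bot.hold_point_z)
E
```

```text
scene [[390.9069249872889, 0.0, 247.64616776501555], [0.0, 390.9069249872889, 190.62469713128283], [0.0, 0.0, 1.0]] [[-0.262, 0.693, -0.672, 1.213], [0.965, 0.196, -0.174, 0.128], [0.011, -0.694, -0.72, 0.873], [0.0, 0.0, 0.0, 1.0]]
top [[447.80285267984067, 0.0, 256.36793192086793], [0.0, 447.80285267984067, 192.24964392625054], [0.0, 0.0, 1.0]] [[-0.001, -0.998, 0.069, 0.39], [-1.0, 0.002, 0.006, -0.057], [-0.006, -0.069, -0.998, 1.461], [0.0, 0.0, 0.0, 1.0]]
wrist [[330.1754018911331, 0.0, 258.0375188403361], [0.0, 330.1754018911331, 193.24710359650575], [0.0, 0.0, 1.0]] [[0.37, 0.879, 0.301, 0.155], [0.929, -0.35, -0.122, 0.611], [-0.002, 0.325, -0.946, 0.374], [0.0, 0.0, 0.0, 1.0]]
{'time': 0.15, 'q': array([-1.23248895,  0.4178126 , -0.01031071,  1.61400669,  0.00471819,
        1.11070097, -0.05298755]), 'dq': array([-0.00079758, -0.00139185,  0.00053795, -0.00141724, -0.00193409,
       -0.00140428, -0.00098281]), 'effort': array([ 4.44288398e-04, -8.64743328e+01,  6.78877439e-01, -4.35055840e+01,
        1.91472319e-02,  5.80263702e-03, -4.45070532e-05]), 'tcp_pos': array([0.23162592, 0.58022264, 0.23083137]), 'tcp_rot': array([-4.08434589e-05,  1.88747048e-01,  9.82025635e-01, -4.50410560e-04]), 'ft_force': array([0.42336245, 0.1985556 , 0.22532244]), 'torque': array([-0.07166097, -0.01488837,  0.00917956]), 'grip_width': 0.08555748811490392} 0.0187
```

View pics/top0.png

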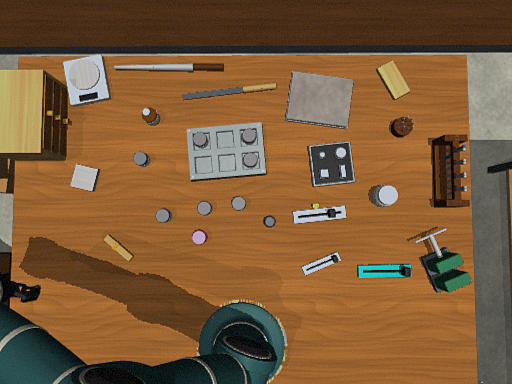

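View pics/scene0.png

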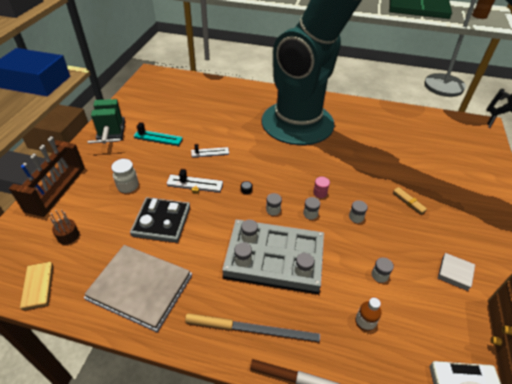

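View pics/wrist0.png

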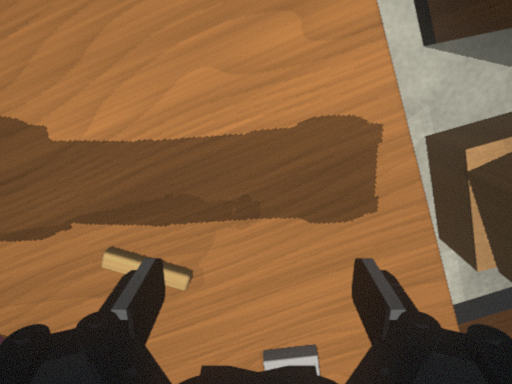

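```bash
python3 - <<'E'
from h import *
crop('top0',125,105,285,250,5,'c1')
crop('top0',265,130,425,285,5,'c2')
E
```

```text
(no output)
```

View pics/c1.png

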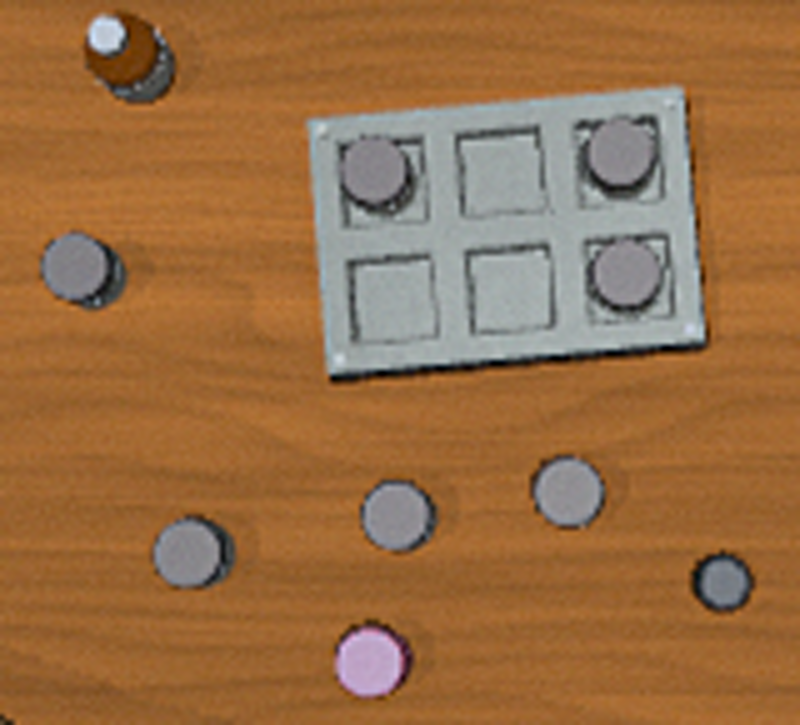

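View pics/c2.png

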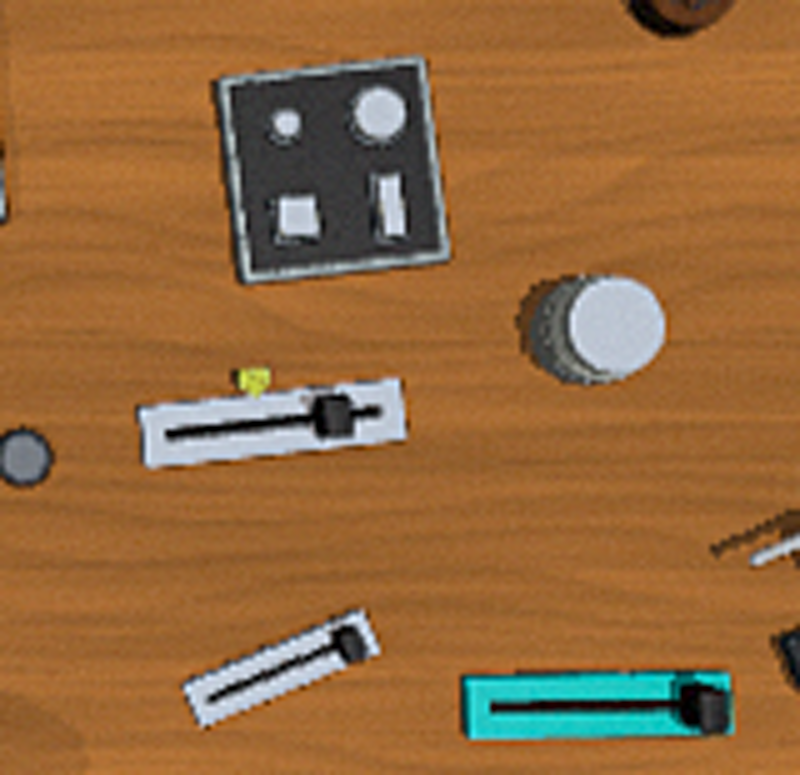

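```bash
python3 - <<'E'
from h import *
def P(c,x0,y0,z): return px2w('top0',x0+(c[0]+.5)/5-.5,y0+(c[1]+.5)/5-.5,z)[:2]
for n,c,z in [('A',(77,267),.052),('B',(188,553),.052),('C',(397,516),.052),('D',(568,492),.052),('pink',(371,661),.052),('loupe',(723,582),.024),('bottletop',(107,33),.095)]:
    print(n,P(c,125,105,z).round(4))
cs=[P(c,125,105,.041) for c in [(310,121),(684,88),(706,345),(331,377)]]
m=np.mean(cs,0);print('machine',np.round(cs,4).tolist(),m.round(4))
ex=(cs[0]+cs[1]-cs[2]-cs[3]);ex/=np.linalg.norm(ex)  # far side = +-x
ey=cs[0]+cs[3]-cs[1]-cs[2];print(np.linalg.norm(ey)/2);ey/=np.linalg.norm(ey)
print('ex',ex,np.degrees(np.arctan2(ex[1],ex[0])),'ey',ey,np.degrees(np.arctan2(-ey[0],ey[1])))
for sx in(-1,1):
  for sy in (-1,0,1):
    q=m+ex*.038*sx+ey*.076*sy; print(sx,sy,q.round(4),(w2px('top0',[*q,.025])-[125,105])*5)
for n,c,z in [('small',(287,123),.04),('large',(380,113),.04),('sq',(299,216),.04),('bar',(393,205),.04),('grip',(337,412),.0545),('ptr',(256,388),.0165),('b1',(218,80),.022),('b2',(423,60),.022),('b3',(449,260),.022),('b4',(243,283),.022),
 ('t1',(142,407),.014),('t2',(402,380),.014),('t3',(406,437),.014),('t4',(148,466),.014)]:
    print(n,P(c,265,130,z).round(4))
E
```

```text
A [0.5959 0.321 ]
B [0.4144 0.248 ]
C [0.4375 0.1165]
D [0.4524 0.0089]
pink [0.3466 0.1322]
loupe [ 0.3959 -0.0892]
bottletop [0.7357 0.2932]
machine [[0.6917, 0.1755], [0.7125, -0.0647], [0.5465, -0.0784], [0.5265, 0.1606]] [0.6193 0.0482]
0.24052280516687932
ex [0.99628016 0.08617329] 4.943496778181747 ey [-0.08495851  0.99638449] 4.873639001583952
-1 -1 [ 0.5879 -0.0308] [629.64054322 282.14045311]
-1 0 [0.5814 0.045 ] [512.39667702 292.31497818]
-1 1 [0.575  0.1207] [395.15851887 302.48900789]
1 -1 [ 0.6636 -0.0242] [619.48947569 166.15972123]
1 0 [0.6571 0.0515] [502.66829554 176.30039977]
1 1 [0.6507 0.1272] [385.85278237 186.44058639]
small [ 0.6086 -0.2582]
large [ 0.6149 -0.3176]
sq [ 0.5488 -0.2651]
bar [ 0.5557 -0.3251]
grip [ 0.4236 -0.2854]
ptr [ 0.4401 -0.2396]
b1 [ 0.6396 -0.2163]
b2 [ 0.6523 -0.3493]
b3 [ 0.5222 -0.364 ]
b4 [ 0.5075 -0.2312]
t1 [ 0.428  -0.1663]
t2 [ 0.4452 -0.3341]
t3 [ 0.4084 -0.3362]
t4 [ 0.39   -0.1699]
```

Look-alikes (top image):
- **Grey spare pots:** (140,158), (162,215), (204,208) and (238,203) are real. The pink one at (199,237) is to be left, and (269,221) is the loupe.
- **Sliders:** the large white one at (322,214) with the brass pointer is meant. The small white one (322,263) and the turquoise one (384,271) are not.
- **Empty pockets:** rear middle, front middle and front left.

First I'll go above pot D.

>>> carry_out([
  [0.011,-0.0285,0,-6.3,100],
  [0.011,-0.0285,0,-6.3,100],
  [0.011,-0.0285,0,-6.3,100],
  [0.011,-0.0285,0,-6.3,100],
  [0.011,-0.0285,0,-6.3,100],
  [0.011,-0.0285,0,-6.3,100],
  [0.011,-0.0285,0,-6.3,100],
  [0.011,-0.0285,0,-6.3,100],
  [0.011,-0.0285,0,-6.3,100],
  [0.011,-0.0285,0,-6.3,100],
  [0.011,-0.0285,0,0,100],
  [0.011,-0.0285,0,0,100],
  [0.011,-0.0285,0,0,100],
  [0.011,-0.0285,0,0,100],
  [0.011,-0.0285,0,0,100],
  [0.011,-0.0285,0,0,100],
  [0.011,-0.0285,0,0,100],
  [0.011,-0.0285,0,0,100],
  [0.011,-0.0285,0,0,100],
  [0.011,-0.0285,0,0,100],
])

```text
time: 2.15
tcp_pos: [0.4519, 0.0093, 0.2313]
tcp_rot: [-0.0, 0.674, 0.739, 0.0]
ft_force: [0.7, 0.9, -0.1]
grip_width: 0.0855
```

```bash
python3 - <<'E'
from h import *
grab('wrist','w1');grab('top','top1');s=bot.state();print(s['tcp_pos'],s['tcp_rot'],s['q'])
for p in [(.4524,.0089,.052),(.4375,.1165,.052),(.6571,.0515,.025)]: print(w2px('w1',p))
E
```

```text
[0.45242796 0.00707312 0.23135852] [ 4.69332672e-04  6.75699850e-01  7.37176672e-01 -2.14276754e-04] [-0.63921722  0.11182553  0.59812601  2.03953142 -0.07311115  1.01037154
  0.08185451]
[256.973149   168.15362397]
[251.32981417  50.98958111]
[452.94125196 140.03774924]
```

View pics/w1.png

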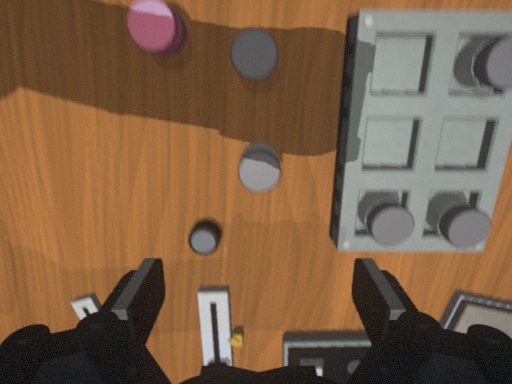

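View pics/top1.png

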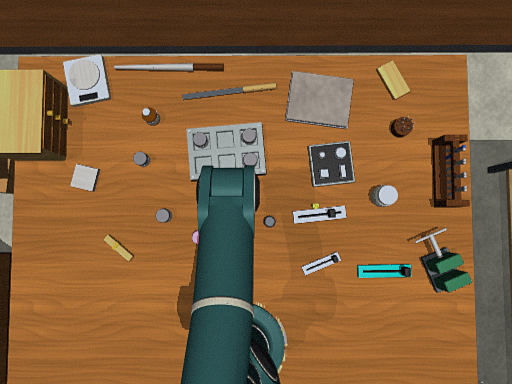

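```bash
python3 - <<'E'
from h import *
crop('w1',180,20,340,270,3,'c3')
E
```

```text
(no output)
```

View pics/c3.png

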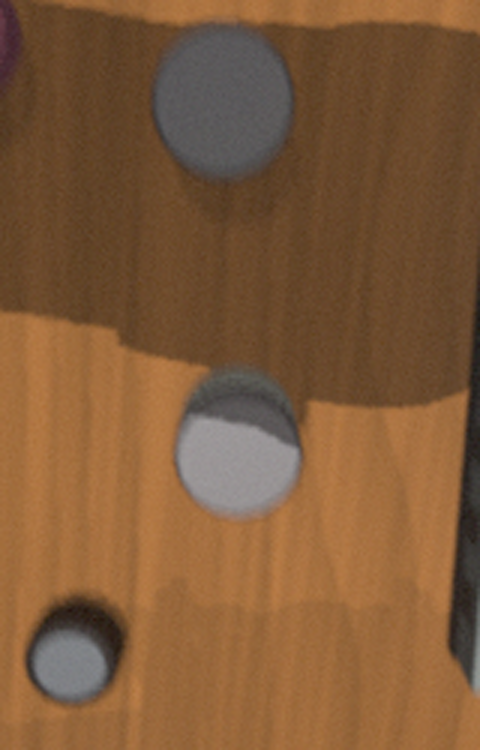

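```bash
python3 - <<'E'
from h import *
print(px2w('w1',259.2,171.4,.052),px2w('w1',254.2,54.2,.052))
crop('w1',325,0,512,260,3,'c4')
E
```

```text
[0.45494352 0.00574474 0.052     ] [0.44030352 0.11408184 0.052     ]
```

View pics/c4.png

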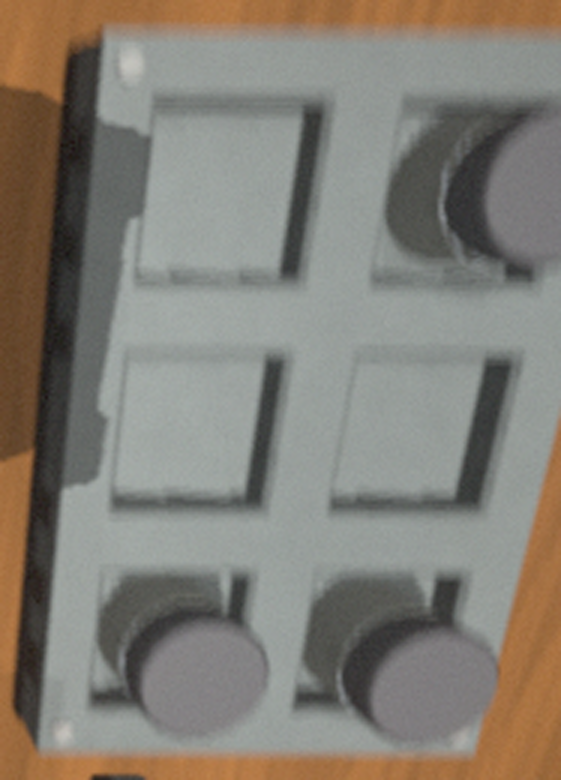

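```bash
python3 - <<'E'
from h import *
for n,cs in dict(FM=[(128,350),(293,350),(265,512),(107,512)],RM=[(357,348),(522,350),(488,512),(328,512)],FL=[(153,97),(333,95),(302,285),(133,285)]).items():
    q=np.array([px2w('w1',325+c[0]/3-.33,c[1]/3-.33,.041) for c in cs]);print(n,q.mean(0),[np.linalg.norm(q[i]-q[i-1]).round(4) for i in range(4)])
E
```

```text
FM [0.5855262  0.04358107 0.041     ] [np.float64(0.0551), np.float64(0.0544), np.float64(0.0551), np.float64(0.0549)]
RM [0.66151078 0.05073412 0.041     ] [np.float64(0.0558), np.float64(0.0545), np.float64(0.0552), np.float64(0.0557)]
FL [0.57872221 0.11897936 0.041     ] [np.float64(0.0549), np.float64(0.0548), np.float64(0.0555), np.float64(0.0546)]
```

>>> carry_out([
  [0.001,0,-0.02,0,100],
  [0,0,-0.03,0,100],
  [0,0,-0.03,0,100],
  [0,0,-0.03,0,100],
  [0,0,-0.03,0,100],
  [0,0,-0.03,0,100],
  [0,0,-0.022,0,100],
  [0,0,-0.02,0,100],
  [0,0,0,0,100],
  [0,0,0,0,0],
  [0,0,0,0,0],
  [0,0,0,0,0],
  [0,0,0,0,0],
  [0,0,0,0,0],
  [0,0,0,0,0],
  [0,0,0,0,0],
], force=40)

```text
time: 3.85
tcp_pos: [0.4533, 0.0107, 0.0203]
tcp_rot: [0.0, 0.674, 0.739, 0.001]
ft_force: [-2.6, 0.3, 13.4]
grip_width: 0.0433
```

```bash
python3 - <<'E'
from h import *
grab('wrist','w2');s=bot.state();print(s['tcp_pos'],s['ft_force'],s['grip_width'])
E
```

```text
[0.4532738  0.01074966 0.0203153 ] [-3.01132    -0.42554477 12.86155067] 0.04286300164867064
```

View pics/w2.png

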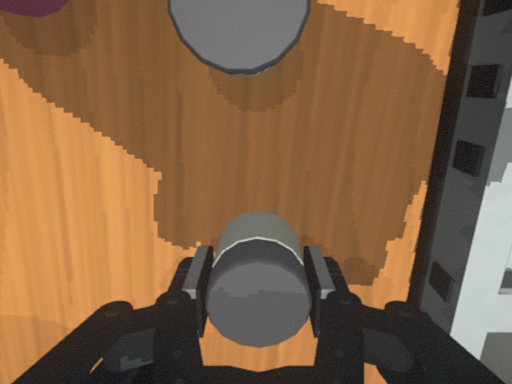

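>>> carry_out([
  [0,0,0.02,0,0],
  [0,0,0.04,0,0],
  [0,0,0.04,0,0],
  [0,0,0.03,0,0],
  [0.02,0.004,0,0,0],
  [0.03,0.008,0,0,0],
  [0.04,0.008,0,0,0],
  [0.04,0.008,0,0,0],
  [0.04,0.008,0,0,0],
  [0.026,0.006,0,0,0],
  [0.01,0.002,0,0,0],
  [0,0,0,0,0],
  [0,0,0,0,0],
  [0,0,0,0,0],
])

```text
time: 5.3
tcp_pos: [0.6578, 0.0542, 0.1497]
tcp_rot: [-0.0, 0.674, 0.739, -0.0]
ft_force: [-0.9, 0.1, -0.5]
grip_width: 0.0434
```

```bash
python3 - <<'E'
from h import *
grab('wrist','w3');s=bot.state();print(s['tcp_pos'],s['ft_force'],s['grip_width'])
E
```

```text
[0.65800681 0.05427353 0.14971319] [-0.0462565   0.38005931 -1.34353332] 0.042995540094130175
```

View pics/w3.png

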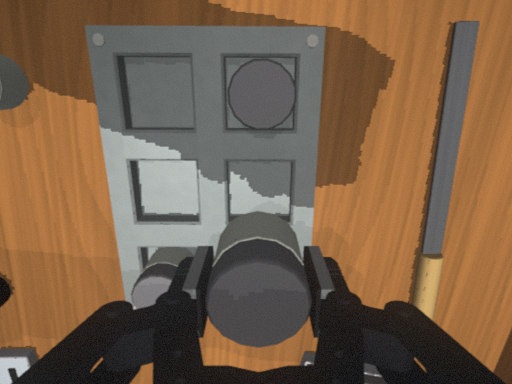

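```bash
python3 - <<'E'
from h import *
crop('w3',85,20,345,350,2,'c5')
print(w2px('w3',[0.658,.0543,.1817]),w2px('w3',[0.658,.0514,.1817]))
E
```

```text
[255.05506205 300.68310636] [254.41852662 306.71051918]
```

View pics/c5.png

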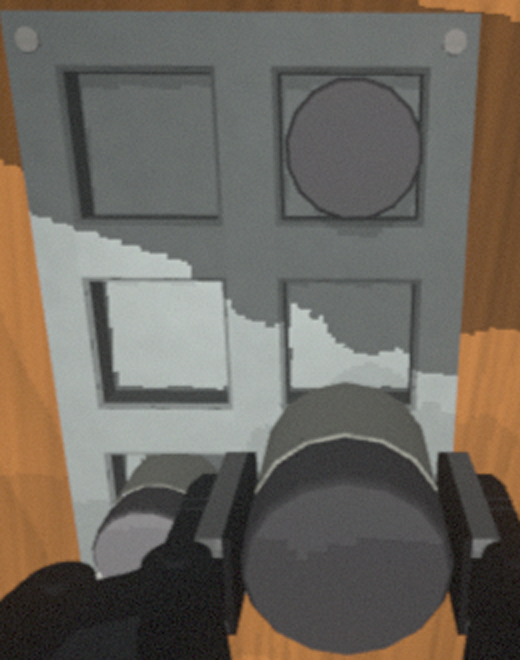

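```bash
python3 - <<'E'
from h import *
print(px2w('w3',258.2,303.2,.1817),px2w('w3',85+242/2,303.2,.1817),px2w('w3',85+453/2,303.2,.1817))
for n,cs in dict(RM=[(284,280),(417,279),(414,405),(286,405)],FM=[(86,280),(229,280),(231,408),(99,408)]).items():
    q=np.array([px2w('w3',85+c[0]/2-.25,20+c[1]/2-.25,.041) for c in cs]);print(n,q.round(4).tolist(),q.mean(0).round(4))
E
```

```text
[0.6593618  0.05321798 0.1817    ] [0.63852298 0.05132108 0.1817    ] [0.6806465  0.05515547 0.1817    ]
RM [[0.6328, 0.0768, 0.041], [0.6843, 0.0819, 0.041], [0.6898, 0.0287, 0.041], [0.6368, 0.0239, 0.041]] [0.6609 0.0528 0.041 ]
FM [[0.5561, 0.0698, 0.041], [0.6115, 0.0748, 0.041], [0.6141, 0.0204, 0.041], [0.5595, 0.0155, 0.041]] [0.5853 0.0451 0.041 ]
```

>>> carry_out([
  [0.0015,-0.001,-0.02,0,0],
  [0,0,-0.03,0,0],
  [0,0,-0.02,0,0],
  [0,0,-0.01,0,0],
  [0,0,-0.01,0,0],
  [0,0,-0.007,0,0],
  [0,0,-0.005,0,0],
  [0,0,0,0,0],
  [0,0,0,0,0],
])

```text
time: 6.25
tcp_pos: [0.6605, 0.0535, 0.0477]
tcp_rot: [0.0, 0.674, 0.739, 0.0]
ft_force: [0.2, -0.2, -0.8]
grip_width: 0.0429
```

```bash
python3 - <<'E'
from h import *
grab('wrist','w4');s=bot.state();print(s['tcp_pos'],s['ft_force'],s['grip_width'])
E
```

```text
[0.66050261 0.05345266 0.04779094] [ 0.26835893  0.02927219 -1.639758  ] 0.04311258000860246
```

View pics/w4.png

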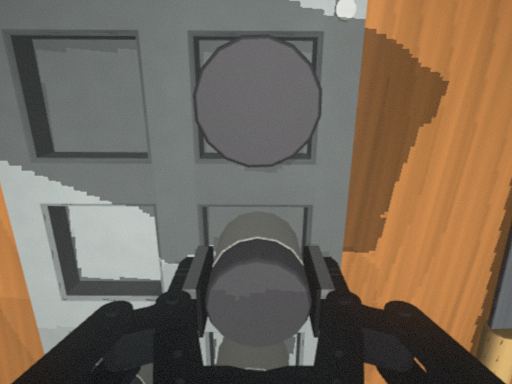

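In the pocket (no lateral force, about 2.5 mm above the floor). Release with a small lowering, then rise.

>>> carry_out([
  [0,0,-0.002,0,0],
  [0,0,0,0,60],
  [0,0,0,0,68],
  [0,0,0,0,68],
  [0,0,0,0,68],
  [0,0,0.02,0,68],
  [0,0,0.03,0,68],
  [0,0,0.04,0,80],
  [0,0,0.03,0,100],
  [-0.01,0.005,0.02,0,100],
  [-0.03,0.01,0.02,0,100],
  [-0.04,0.01,0.02,0,100],
  [-0.04,0.01,0.01,0,100],
  [-0.04,0.01,0,0,100],
  [-0.04,0.01,0,0,100],
  [-0.02,0.005,0,0,100],
  [0,0,0,0,100],
  [0,0,0,0,100],
])

```text
time: 8.1
tcp_pos: [0.4404, 0.1137, 0.2357]
tcp_rot: [-0.0, 0.674, 0.739, 0.001]
ft_force: [-0.8, -0.1, 0.0]
grip_width: 0.0854
```

```bash
python3 - <<'E'
from h import *
grab('wrist','w5');grab('top','top5');s=bot.state();print(s['tcp_pos'],s['ft_force'],s['grip_width'],s['q'].round(2))
E
```

```text
[0.44093232 0.11320071 0.23540304] [0.36372314 0.24142058 0.000974  ] 0.08510756551782131 [-0.86  0.11  0.59  2.03 -0.07  1.02 -0.15]
```

View pics/w5.png

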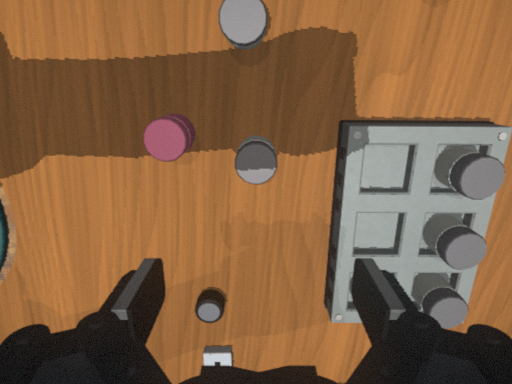

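View pics/top5.png

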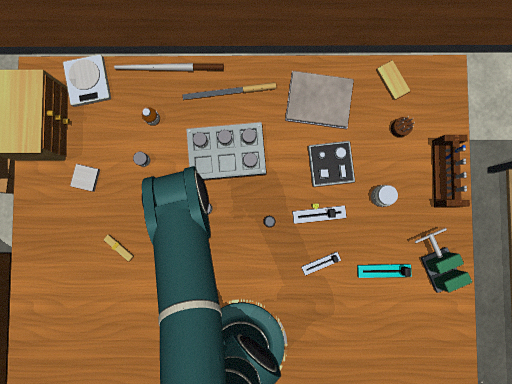

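```bash
python3 - <<'E'
from h import *
crop('w5',200,110,320,200,6,'c6')
print(w2px('w5',[.4403,.1141,.052]))
E
```

```text
[256.29626877 166.36589602]
```

View pics/c6.png

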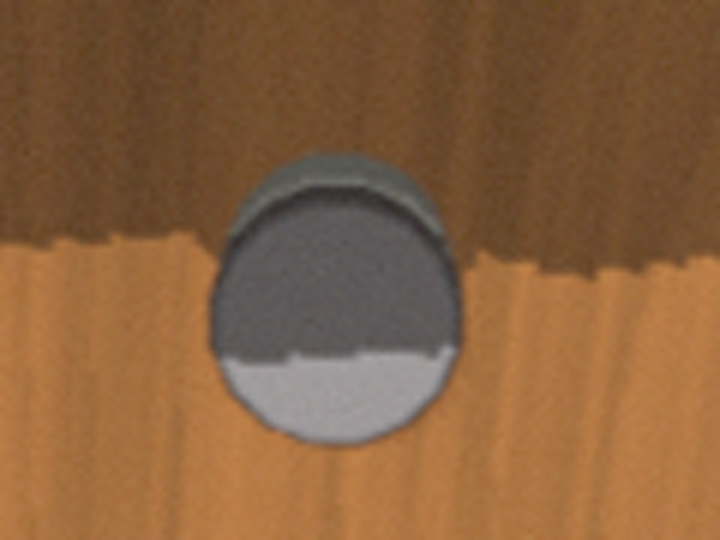

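```bash
python3 - <<'E'
from h import *
print(px2w('w5',256,162.8,.052),px2w('w5',254.2,54.2,.052))
E
```

```text
[0.43966428 0.11777497 0.052     ] [0.42884628 0.21891817 0.052     ]
```

Pot C at about (0.4395, 0.1175), and the TCP is at (0.441, 0.113): shift +0.004 in y, then descend.

>>> carry_out([
  [-0.001,0.004,-0.02,0,100],
  [0,0,-0.03,0,100],
  [0,0,-0.03,0,100],
  [0,0,-0.03,0,100],
  [0,0,-0.03,0,100],
  [0,0,-0.03,0,100],
  [0,0,-0.026,0,100],
  [0,0,-0.02,0,100],
  [0,0,0,0,100],
  [0,0,0,0,0],
  [0,0,0,0,0],
  [0,0,0,0,0],
  [0,0,0,0,0],
  [0,0,0,0,0],
  [0,0,0,0,0],
  [0,0,0.02,0,0],
  [0,0,0.04,0,0],
  [0,0,0.04,0,0],
  [0,0,0.03,0,0],
  [0,0,0,0,0],
])

```text
time: 10.2
tcp_pos: [0.441, 0.1183, 0.1531]
tcp_rot: [0.001, 0.674, 0.739, 0.003]
ft_force: [0.2, 0.4, -2.4]
grip_width: 0.043
```

```bash
python3 - <<'E'
from h import *
s=bot.state();print(s['tcp_pos'],s['ft_force'],s['grip_width'])
E
```

```text
[0.4409506  0.11825578 0.15311493] [ 0.22389201  0.41605925 -2.44331508] 0.043035423281074056
```

>>> carry_out([
  [0.014,-0.008,0,0,0],
  [0.03,-0.015,0,0,0],
  [0.03,-0.015,0,0,0],
  [0.03,-0.015,0,0,0],
  [0.025,-0.012,0,0,0],
  [0.015,-0.006,0,0,0],
  [0,0,0,0,0],
  [0,0,0,0,0],
  [0,0,0,0,0],
])

```text
time: 11.1
tcp_pos: [0.5824, 0.0469, 0.149]
tcp_rot: [-0.0, 0.674, 0.739, -0.0]
ft_force: [0.7, -0.6, -0.6]
grip_width: 0.0429
```

```bash
python3 - <<'E'
from h import *
grab('wrist','w6');s=bot.state();print(s['tcp_pos'],s['ft_force'],s['grip_width'])
crop('w6',100,20,400,350,2,'c7')
E
```

```text
[0.5825411  0.04701627 0.14918989] [-0.30892648 -0.75280318 -0.24550052] 0.04303312445456348
```

View pics/c7.png

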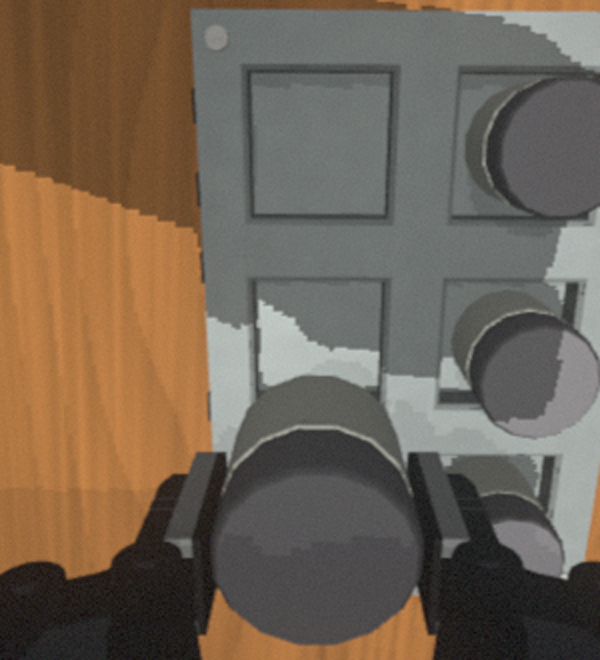

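```bash
python3 - <<'E'
from h import *
print(px2w('w6',100+317.5/2,20+557/2,.1817))
for n,cs in dict(FM=[(251,280),(388,280),(385,406),(253,406)],FL=[(243,67),(399,67),(393,221),(247,221)]).items():
    q=np.array([px2w('w6',100+c[0]/2-.25,20+c[1]/2-.25,.041) for c in cs]);print(n,q.round(4).tolist(),q.mean(0).round(4))
E
```

```text
[0.58392637 0.04868501 0.1817    ]
FM [[0.5562, 0.0696, 0.041], [0.6092, 0.0745, 0.041], [0.6147, 0.0214, 0.041], [0.5602, 0.0163, 0.041]] [0.5851 0.0454 0.041 ]
FL [[0.5488, 0.1455, 0.041], [0.6033, 0.1506, 0.041], [0.6081, 0.0972, 0.041], [0.5533, 0.0921, 0.041]] [0.5784 0.1214 0.041 ]
```

>>> carry_out([
  [0.0015,-0.003,-0.02,0,0],
  [0,0,-0.03,0,0],
  [0,0,-0.02,0,0],
  [0,0,-0.01,0,0],
  [0,0,-0.01,0,0],
  [0,0,-0.007,0,0],
  [0,0,-0.005,0,0],
  [0,0,0,0,0],
  [0,0,0,0,0],
])

```text
time: 12.05
tcp_pos: [0.5849, 0.0434, 0.0477]
tcp_rot: [0.0, 0.674, 0.739, 0.0]
ft_force: [-0.4, 0.3, -1.3]
grip_width: 0.0431
```

```bash
python3 - <<'E'
from h import *
grab('wrist','w7');s=bot.state();print(s['tcp_pos'],s['ft_force'],s['grip_width'])
E
```

```text
[0.58501292 0.04346747 0.04776168] [ 0.50888819  0.6509657  -0.74757467] 0.04298963219223144
```

View pics/w7.png

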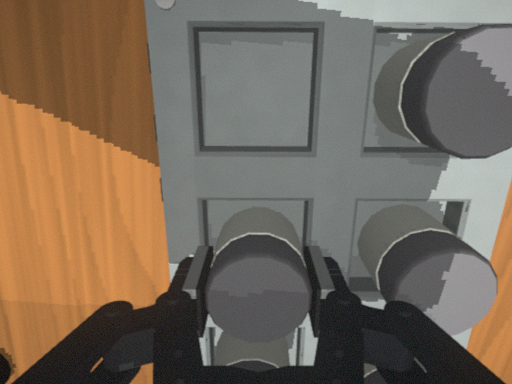

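>>> carry_out([
  [0,0,-0.002,0,0],
  [0,0,0,0,60],
  [0,0,0,0,68],
  [0,0,0,0,68],
  [0,0,0,0,68],
  [0,0,0.02,0,68],
  [0,0,0.03,0,68],
  [0,0,0.04,0,80],
  [0,0,0.03,0,100],
  [-0.01,0.014,0.03,0,100],
  [-0.03,0.035,0.02,0,100],
  [-0.03,0.035,0.02,0,100],
  [-0.03,0.035,0,0,100],
  [-0.03,0.035,0,0,100],
  [-0.03,0.035,0,0,100],
  [-0.01,0.015,0,0,100],
  [0,0,0,0,100],
  [0,0,0,0,100],
  [0,0,0,0,100],
])

```text
time: 14.0
tcp_pos: [0.4156, 0.2462, 0.2351]
tcp_rot: [0.0, 0.675, 0.738, -0.0]
ft_force: [0.2, -0.6, -0.4]
grip_width: 0.0855
```

```bash
python3 - <<'E'
from h import *
grab('wrist','w8');grab('top','top8');s=bot.state();print(s['tcp_pos'],s['ft_force'],s['grip_width'],s['q'].round(2))
crop('w8',200,110,320,200,6,'c8')
E
```

```text
[0.41559127 0.24621833 0.23504808] [-0.80890707  0.50342056  0.30394797] 0.08581627394861413 [-1.08  0.17  0.54  1.97 -0.1   1.03 -0.41]
```

View pics/w8.png

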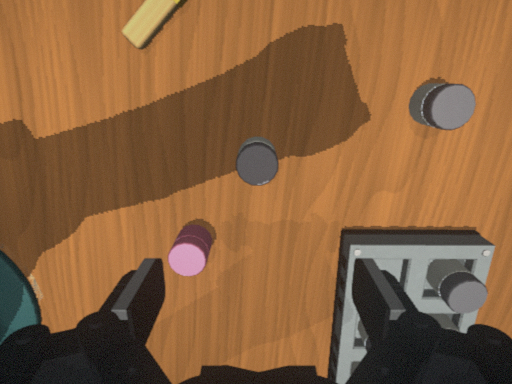

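View pics/top8.png

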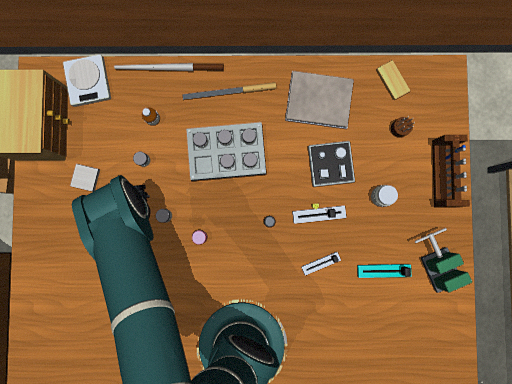

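View pics/c8.png

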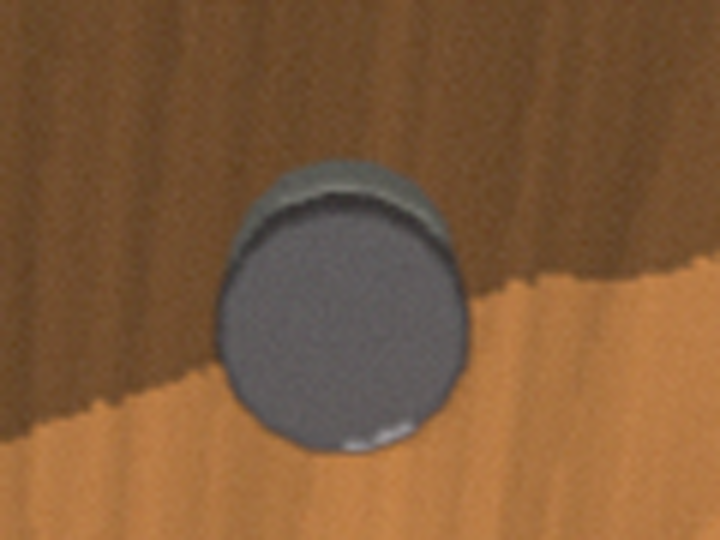

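>>> carry_out([
  [0,0.0045,-0.02,0,100],
  [0,0,-0.03,0,100],
  [0,0,-0.03,0,100],
  [0,0,-0.03,0,100],
  [0,0,-0.03,0,100],
  [0,0,-0.03,0,100],
  [0,0,-0.026,0,100],
  [0,0,-0.02,0,100],
  [0,0,0,0,100],
  [0,0,0,0,0],
  [0,0,0,0,0],
  [0,0,0,0,0],
  [0,0,0,0,0],
  [0,0,0,0,0],
  [0,0,0,0,0],
  [0,0,0.02,0,0],
  [0,0,0.04,0,0],
  [0,0,0.04,0,0],
  [0,0,0.03,0,0],
  [0,0,0,0,0],
])

```text
time: 16.1
tcp_pos: [0.4165, 0.2528, 0.1531]
tcp_rot: [-0.0, 0.674, 0.739, 0.003]
ft_force: [-0.4, 0.0, -1.7]
grip_width: 0.0431
```

>>> carry_out([
  [0.01,-0.008,0,0,0],
  [0.03,-0.025,0,0,0],
  [0.035,-0.03,0,0,0],
  [0.035,-0.03,0,0,0],
  [0.03,-0.022,0,0,0],
  [0.02,-0.013,0,0,0],
  [0,0,0,0,0],
  [0,0,0,0,0],
  [0,0,0,0,0],
])

```text
time: 17.0
tcp_pos: [0.5742, 0.1243, 0.1487]
tcp_rot: [-0.0, 0.674, 0.739, -0.0]
ft_force: [-0.5, 0.7, -0.8]
grip_width: 0.0425
```

```bash
python3 - <<'E'
from h import *
grab('wrist','w9');s=bot.state();print(s['tcp_pos'],s['ft_force'],s['grip_width'])
crop('w9',100,20,400,350,2,'c9')
E
```

```text
[0.57423509 0.12450249 0.14887694] [ 0.11847289  0.21500344 -0.88063627] 0.043143610286858876
```

View pics/c9.png

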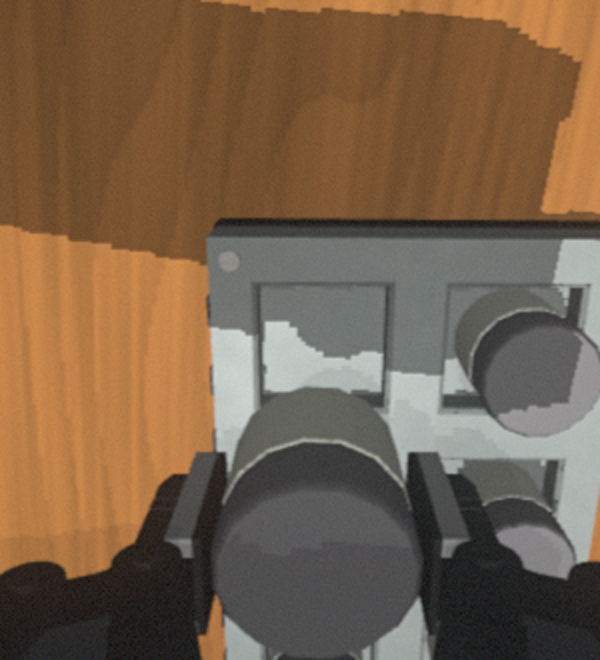

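```bash
python3 - <<'E'
from h import *
print(px2w('w9',100+317.5/2,20+571/2,.1815))
q=np.array([px2w('w9',100+c[0]/2-.25,20+c[1]/2-.25,.041) for c in [(256,284),(393,283),(390,410),(258,410)]]);print(q.round(4).tolist(),q.mean(0).round(4))
E
```

```text
[0.57598192 0.12285184 0.1815    ]
[[0.55, 0.1456, 0.041], [0.6029, 0.1509, 0.041], [0.6087, 0.0973, 0.041], [0.5542, 0.0922, 0.041]] [0.5789 0.1215 0.041 ]
```

>>> carry_out([
  [0.003,-0.0015,-0.02,0,0],
  [0,0,-0.03,0,0],
  [0,0,-0.02,0,0],
  [0,0,-0.01,0,0],
  [0,0,-0.01,0,0],
  [0,0,-0.007,0,0],
  [0,0,-0.005,0,0],
  [0,0,0,0,0],
  [0,0,0,0,0],
])

```text
time: 17.95
tcp_pos: [0.5783, 0.1221, 0.0475]
tcp_rot: [0.0, 0.674, 0.739, 0.0]
ft_force: [0.9, -0.5, -0.9]
grip_width: 0.043
```

```bash
python3 - <<'E'
from h import *
grab('wrist','w10');s=bot.state();print(s['tcp_pos'],s['ft_force'],s['grip_width'])
E
```

```text
[0.57828648 0.1221474  0.04756599] [-0.61036824  0.38961568 -1.68170826] 0.042900633676717495
```

View pics/w10.png

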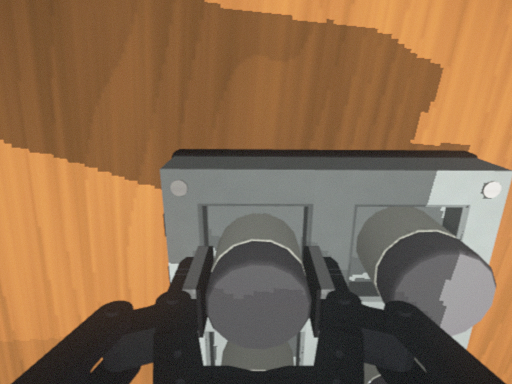

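>>> carry_out([
  [0,0,-0.002,0,0],
  [0,0,0,0,60],
  [0,0,0,0,68],
  [0,0,0,0,68],
  [0,0,0,0,68],
  [0,0,0.02,0,68],
  [0,0,0.03,0,68],
  [0,0,0.04,0,80],
  [0,0,0.04,0,100],
  [-0.015,-0.02,0.04,0,100],
  [-0.015,-0.04,0.01,0,100],
  [-0.02,-0.04,0.01,0,100],
  [-0.02,-0.04,0,0,100],
  [-0.02,-0.04,0,0,100],
  [-0.02,-0.04,0,0,100],
  [-0.02,-0.04,0,0,100],
  [-0.02,-0.04,0,0,100],
  [-0.005,-0.04,0,0,100],
  [0,-0.03,0,0,100],
  [0,0,0,0,100],
])

```text
time: 20.0
tcp_pos: [0.422, -0.2516, 0.2354]
tcp_rot: [0.001, 0.676, 0.737, -0.0]
ft_force: [-0.2, -0.2, 0.5]
grip_width: 0.0856
```

>>> carry_out([
  [0,0,0,0,100],
  [0,0,0,0,100],
])

```text
time: 20.2
tcp_pos: [0.4231, -0.2471, 0.235]
tcp_rot: [-0.0, 0.674, 0.739, 0.0]
ft_force: [-0.4, -0.1, 0.5]
grip_width: 0.0851
```

```bash
python3 - <<'E'
from h import *
grab('wrist','w11');grab('top','top11');s=bot.state();print(s['tcp_pos'],s['ft_force'],s['grip_width'],s['q'].round(2))
E
```

```text
[ 0.42325645 -0.24695857  0.23504826] [-0.41642022  0.36643602  0.36185864] 0.08527533397782164 [-0.25  0.22  0.82  1.96 -0.19  1.04  0.75]
```

View pics/w11.png

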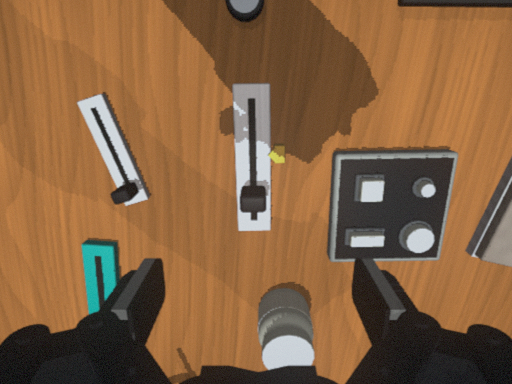

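View pics/top11.png

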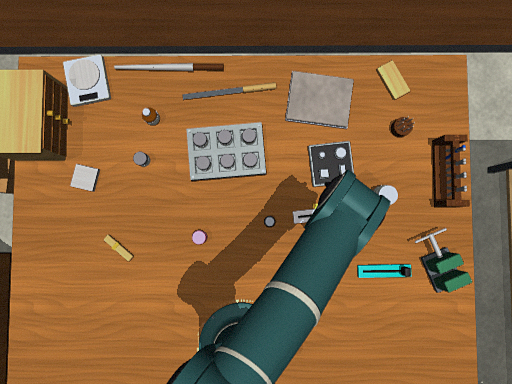

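```bash
python3 - <<'E'
from h import *
crop('w11',210,75,310,235,5,'c10')
crop('top0',325,130,425,235,6,'c12')
crop('w11',320,140,465,270,5,'c11')
# jar base from top0: base ellipse around crop (545,330) in c2
print(px2w('top0',265+555/5,130+330/5,0),px2w('w11',285,300,0.05))
E
```

```text
[ 0.47689559 -0.43825529  0.        ] [ 0.47136277 -0.40556823  0.05      ]
```

View pics/c10.png

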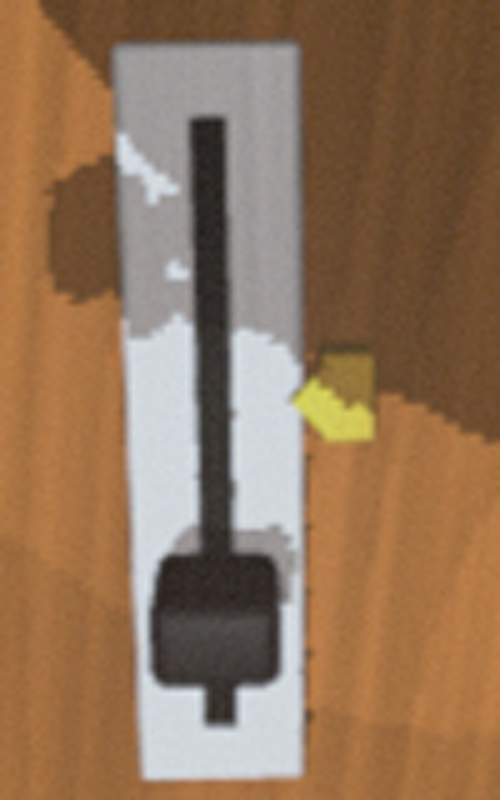

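View pics/c11.png

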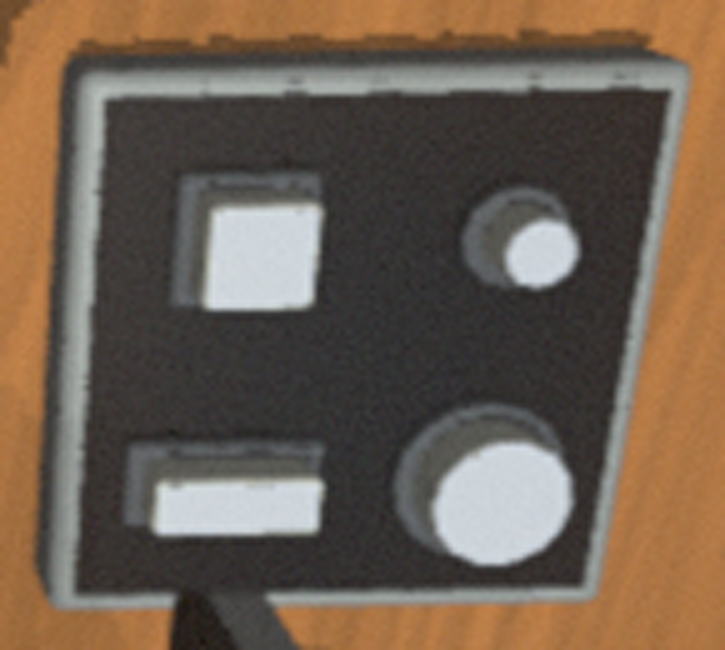

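View pics/c12.png

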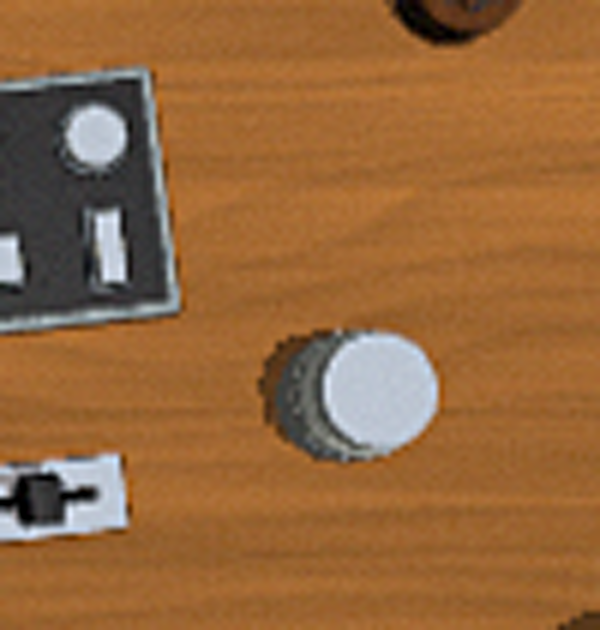

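```bash
python3 - <<'E'
from h import *
W=lambda x,y,z:px2w('w11',210+x/5-.4,75+y/5-.4,z)[:2]
g=W(216,648,.0545);t=W(293,400,.0165)
T=np.array([W(*c,.014) for c in [(113,44),(300,44),(303,777),(142,779)]])
d=(T[0]+T[1]-T[2]-T[3])/2;L=np.linalg.norm(d);e=d/L;c=T.mean(0)
n=np.array([e[1],-e[0]])
print('wrist g',g,'tip',t,'center',c,'L',L,'e',e,'along',(t-g)@e,'g across',(g-c)@n,'tip across',(t-c)@n)
W=lambda x,y,z:px2w('top0',265+x/5-.4,130+y/5-.4,z)[:2]
g=W(335,415,.0545);t=W(256,393,.0165)
T=np.array([W(*c,.014) for c in [(142,407),(148,466),(406,437),(402,380)]])
d=(T[0]+T[1]-T[2]-T[3])/2;L=np.linalg.norm(d);e=d/L;c=T.mean(0);n=np.array([e[1],-e[0]])
print('top g',g,'tip',t,'center',c,'L',L,'e',e,'along',(t-g)@e,'g across',(g-c)@n,'tip across',(t-c)@n)
V=lambda x,y,z:px2w('w11',320+x/5-.4,140+y/5-.4,z)[:2].round(4)
for k,x,y in [('sq',262,257),('small',542,253),('bar',238,507),('large',503,502)]: print(k,V(x,y,.04))
E
```

```text
wrist g [ 0.42282884 -0.28683693] tip [ 0.4354545  -0.24092659] center [ 0.41896261 -0.25175268] L 0.16881276410391935 e [-0.10843643  0.99410339] along 0.044270533549402136 g across 3.9023241967302174e-05 tip across 0.017568592325849525
top g [ 0.42174178 -0.28410044] tip [ 0.43684793 -0.23956072] center [ 0.41790862 -0.25160349] L 0.16801371000280918 e [-0.10599915  0.99436622] along 0.042687547881294835 g across 0.00036691882777057695 tip across 0.020109132510988087
sq [ 0.5499 -0.2653]
small [ 0.6099 -0.2588]
bar [ 0.5567 -0.325 ]
large [ 0.6165 -0.3182]
```

>>> carry_out([
  [-0.001,-0.019,0,1.2,100],
  [0,-0.02,-0.02,0,100],
  [0,0,-0.03,0,100],
  [0,0,-0.03,0,100],
  [0,0,-0.03,0,100],
  [0,0,-0.03,0,100],
  [0,0,-0.03,0,100],
  [0,0,-0.02,0,100],
  [0,0,-0.015,0,100],
  [0,0,0,0,100],
  [0,0,0,0,0],
  [0,0,0,0,0],
  [0,0,0,0,0],
  [0,0,0,0,0],
  [0,0,0,0,0],
  [0,0,0,0,0],
  [0,0,0,0,0],
], force=20)

```text
time: 22.0
tcp_pos: [0.4213, -0.2873, 0.0306]
tcp_rot: [-0.0, 0.667, 0.745, -0.0]
ft_force: [-8.0, 0.6, 13.2]
grip_width: 0.0277
```

```bash
python3 - <<'E'
from h import *
grab('wrist','w12');s=bot.state();print(s['tcp_pos'],s['ft_force'],s['grip_width'],s['q'].round(2))
E
```

```text
[ 0.4212673  -0.2872628   0.03060467] [-8.60188691 -0.27199639 12.27117434] 0.02725639786416078 [ 0.05  0.59  0.61  2.05 -0.55  0.66  1.13]
```

View pics/w12.png

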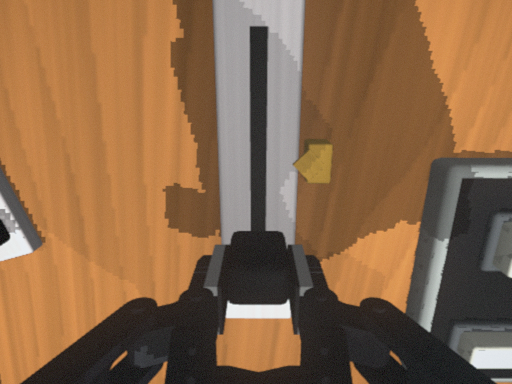

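>>> carry_out([
  [-0.0004,0.004,0,0,0],
  [-0.0004,0.004,0,0,0],
  [-0.0004,0.004,0,0,0],
  [-0.0004,0.004,0,0,0],
  [-0.0004,0.004,0,0,0],
  [-0.0004,0.004,0,0,0],
  [-0.0004,0.004,0,0,0],
  [-0.0004,0.004,0,0,0],
  [-0.0004,0.004,0,0,0],
  [-0.0004,0.004,0,0,0],
  [-0.0004,0.004,0,0,0],
  [0,0,0,0,0],
  [0,0,0,0,0],
  [0,0,0,0,0],
])

```text
time: 23.45
tcp_pos: [0.4165, -0.2432, 0.0306]
tcp_rot: [-0.001, 0.667, 0.745, -0.0]
ft_force: [-10.5, 0.0, 17.3]
grip_width: 0.0279
```

```bash
python3 - <<'E'
from h import *
grab('wrist','w13');s=bot.state();print(s['tcp_pos'],s['ft_force'],s['grip_width'],s['q'].round(2))
crop('w13',180,180,380,340,4,'c13')
E
```

```text
[ 0.41651564 -0.24322321  0.03056316] [-10.68471528  -0.07818064  17.57554772] 0.027494264702764813 [-0.04  0.56  0.61  2.12 -0.55  0.63  1.07]
```

View pics/c13.png

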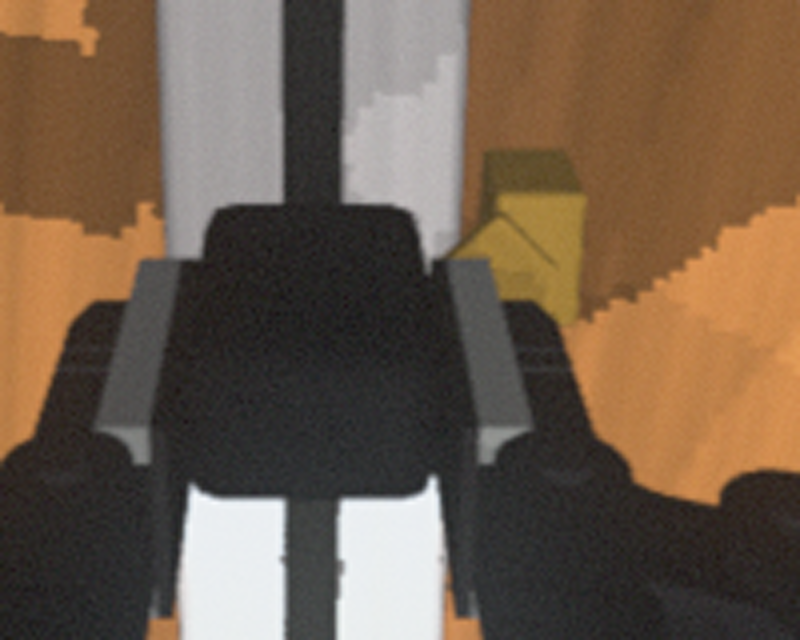

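Moved 44.3 mm. Release, rise, and check the alignment from above.

>>> carry_out([
  [0,0,0,0,45],
  [0,0,0,0,60],
  [0,0,0,0,70],
  [0,0,0,0,70],
  [0,0,0.02,0,70],
  [0,0,0.03,0,70],
  [0,0,0.04,0,70],
  [0,0,0.04,0,70],
  [0,0,0.04,0,70],
  [0,0,0.03,0,70],
  [0,0,0,0,70],
  [0,0,0,0,70],
  [0,0,0,0,70],
])

```text
time: 24.8
tcp_pos: [0.4172, -0.2426, 0.2292]
tcp_rot: [-0.001, 0.666, 0.746, -0.0]
ft_force: [0.3, 0.2, -0.4]
grip_width: 0.0597
```

```bash
python3 - <<'E'
from h import *
grab('wrist','w14');grab('scene','scene14');s=bot.state();print(s['tcp_pos'],s['ft_force'],s['grip_width'],s['q'].round(2))
crop('w14',180,60,380,220,4,'c14')
crop('scene14',130,160,290,290,5,'c15')
E
```

```text
[ 0.41714132 -0.24275815  0.22919253] [-0.10062732 -0.54146002 -0.75135363] 0.05982855534056633 [-0.3   0.22  0.87  1.98 -0.2   1.03  0.78]
```

View pics/c14.png

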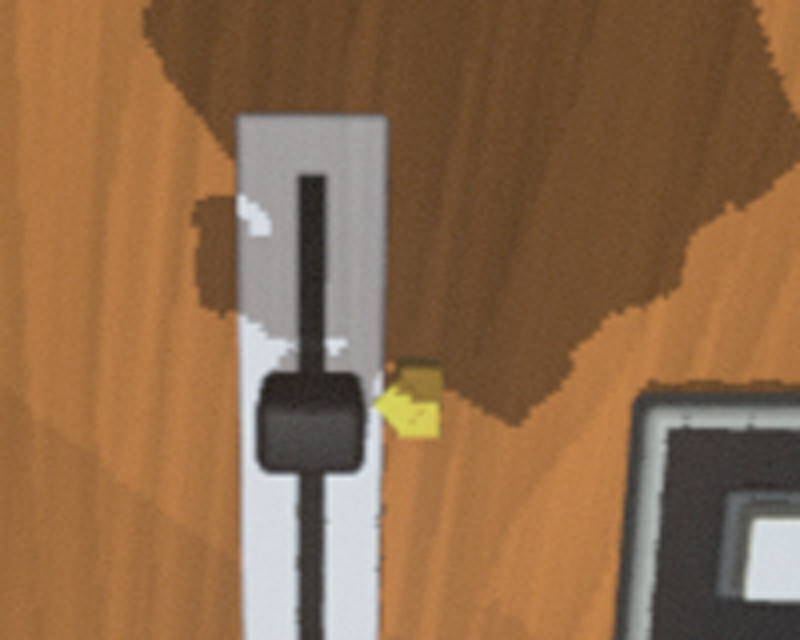

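View pics/c15.png

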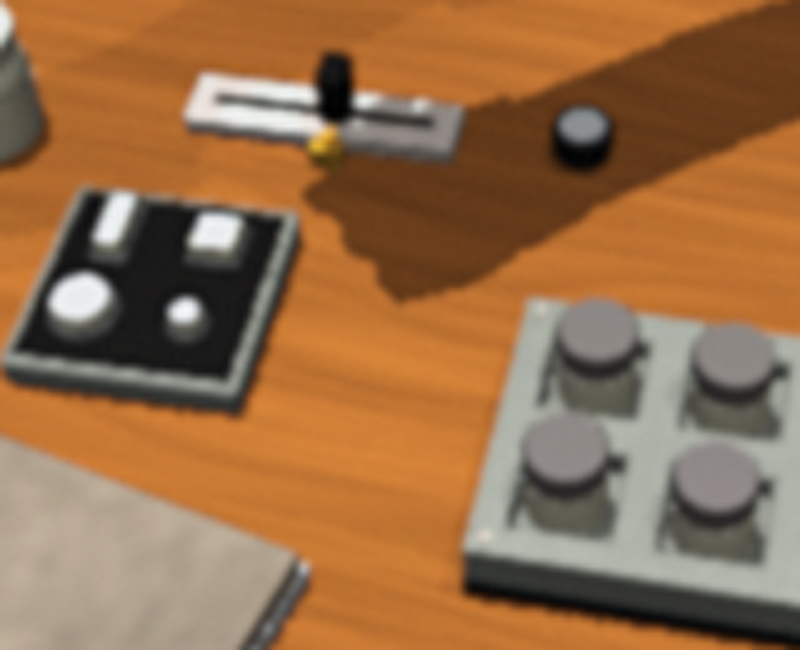

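```bash
python3 - <<'E'
from h import *
W=lambda x,y,z:px2w('w14',180+x/4-.375,60+y/4-.375,z)[:2]
e=np.array([-.107,.994])
t=W(373,403,.0165)
for y in (415,443,472): print(y,(W(310.5,y,.0545)-t)@e)
# foot of grip: upper edge = +y bottom edge at z=.0145
print('foot +y edge',(W(312,372,.0145)-t)@e, W(310.5,443,.0545), t)
E
```

```text
415 0.005819790407285879
443 -0.0013104578569140446
472 -0.00880293494123438
foot +y edge 0.008137616782940092 [ 0.41793724 -0.24396632] [ 0.43480598 -0.2408321 ]
```

>>> carry_out([
  [0.009,-0.006,0,0,0],
  [0.02,-0.012,0,0,0],
  [0.025,-0.015,0,0,0],
  [0.025,-0.015,0,0,0],
  [0.025,-0.015,0,0,0],
  [0.025,-0.013,0,0,0],
  [0.01,-0.006,0,0,0],
  [0,0,-0.03,0,0],
  [0,0,-0.04,0,0],
  [0,0,-0.04,0,0],
  [0,0,-0.03,0,0],
  [0,0,-0.02,0,0],
  [0,0,0,0,0],
  [0,0,0,0,0],
  [0,0,0,0,0],
])

```text
time: 26.4
tcp_pos: [0.5572, -0.3255, 0.0711]
tcp_rot: [0.001, 0.666, 0.746, 0.0]
ft_force: [0.8, 0.4, -0.5]
grip_width: -0.0001
```

```bash
python3 - <<'E'
from h import *
grab('wrist','w15');s=bot.state();print(s['tcp_pos'],s['ft_force'],s['grip_width'],s['q'].round(2))
E
```

```text
[ 0.55721458 -0.32538882  0.07122269] [-0.5021525   0.8201244   0.70033594] 0.00012241405769891015 [ 0.02  0.73  0.66  1.69 -0.55  0.91  1.02]
```

View pics/w15.png

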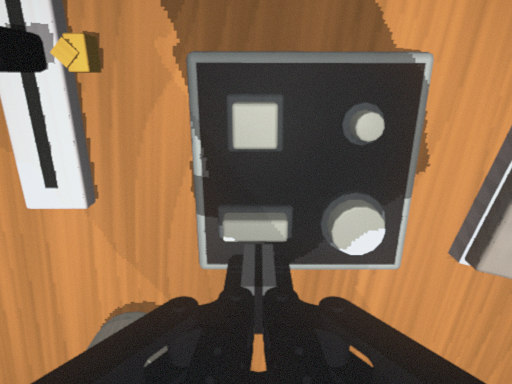

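>>> carry_out([
  [0,0,-0.015,0,0],
  [0,0,-0.012,0,0],
  [0,0,-0.003,0,0],
  [0,0,-0.003,0,0],
  [0,0,-0.003,0,0],
  [0,0,-0.0025,0,0],
  [0,0,0,0,0],
  [0,0,0,0,0],
  [0,0,0,0,0],
])

```text
time: 27.35
tcp_pos: [0.5568, -0.3251, 0.0335]
tcp_rot: [0.0, 0.666, 0.746, 0.001]
ft_force: [-11.2, 10.2, 32.6]
grip_width: -0.0002
```

```bash
python3 - <<'E'
from h import *
grab('wrist','w16');s=bot.state();print(s['tcp_pos'],s['ft_force'],s['grip_width'],s['q'].round(2))
E
```

```text
[ 0.55677452 -0.32502264  0.03348864] [-10.84848225   8.79456728  32.52095632] 2.2011725794910856e-05 [ 0.04  0.78  0.63  1.7  -0.59  0.85  1.04]
```

View pics/w16.png

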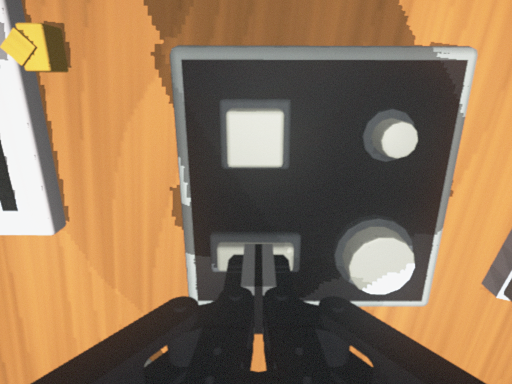

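>>> carry_out([
  [0,0,0.01,0,0],
  [0,0,0.02,0,0],
  [0,0,0.0085,0,0],
  [0,0,0,0,0],
  [-0.002,0.015,0,0,0],
  [-0.003,0.025,0,0,0],
  [-0.002,0.02,0,0,0],
  [0,0,0,0,0],
  [0,0,0,0,0],
  [0,0,0,0,0],
])

```text
time: 28.4
tcp_pos: [0.5494, -0.2654, 0.0698]
tcp_rot: [-0.0, 0.666, 0.746, -0.0]
ft_force: [-0.7, 0.0, 0.4]
grip_width: -0.0001
```

```bash
python3 - <<'E'
from h import *
grab('wrist','w17');s=bot.state();print(s['tcp_pos'],s['ft_force'])
E
```

```text
[ 0.54936193 -0.26556215  0.06985702] [-0.45315365 -0.3185153  -0.68843266]
```

View pics/w17.png

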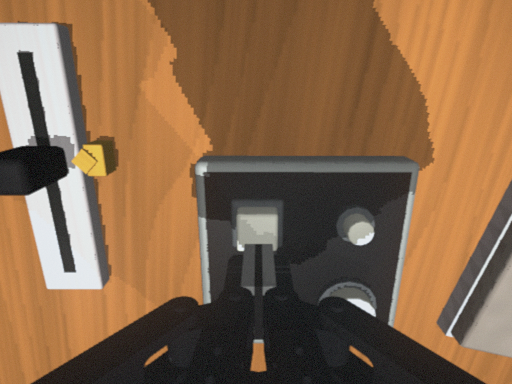

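>>> carry_out([
  [0,0,-0.015,0,0],
  [0,0,-0.012,0,0],
  [0,0,-0.003,0,0],
  [0,0,-0.003,0,0],
  [0,0,-0.0035,0,0],
  [0,0,0,0,0],
  [0,0,0,0,0],
  [0,0,0,0,0],
])

```text
time: 29.25
tcp_pos: [0.5494, -0.2651, 0.034]
tcp_rot: [-0.0, 0.666, 0.746, 0.0]
ft_force: [-5.3, 2.2, 9.1]
grip_width: -0.0
```

>>> carry_out([
  [0,0,0.01,0,0],
  [0,0,0.02,0,0],
  [0,0,0.0065,0,0],
  [0,0,0,0,0],
  [0.015,0.002,0,0,0],
  [0.025,0.003,0,0,0],
  [0.02,0.002,0,0,0],
  [0,0,0,0,0],
  [0,0,0,0,0],
  [0,0,0,0,0],
])

```text
time: 30.25
tcp_pos: [0.6087, -0.2582, 0.0697]
tcp_rot: [-0.0, 0.667, 0.745, -0.0]
ft_force: [-0.7, 0.1, -0.4]
grip_width: -0.0
```

```bash
python3 - <<'E'
from h import *
grab('wrist','w18');s=bot.state();print(s['tcp_pos'],s['ft_force'])
E
```

```text
[ 0.6088029  -0.25815093  0.06983985] [ 0.71696895 -0.99439298  0.60210435]
```

View pics/w18.png

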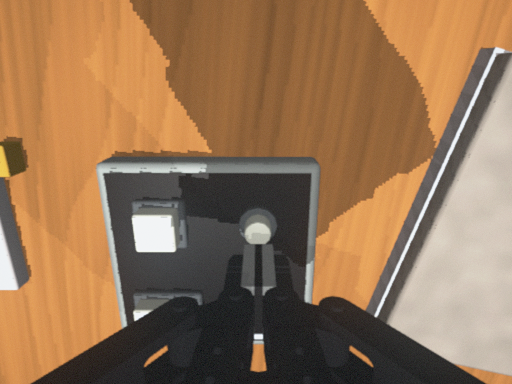

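>>> carry_out([
  [0,0,-0.015,0,0],
  [0,0,-0.012,0,0],
  [0,0,-0.003,0,0],
  [0,0,-0.003,0,0],
  [0,0,-0.0035,0,0],
  [0,0,0,0,0],
  [0,0,0,0,0],
  [0,0,0,0,0],
])

```text
time: 31.1
tcp_pos: [0.6095, -0.258, 0.034]
tcp_rot: [-0.0, 0.666, 0.746, 0.0]
ft_force: [-5.0, 2.6, 9.2]
grip_width: -0.0001
```

```bash
python3 - <<'E'
from h import *
grab('wrist','w19');s=bot.state();print(s['tcp_pos'],s['ft_force'])
crop('w19',60,120,360,345,2.6,'c19')
E
```

```text
[ 0.60952276 -0.25802831  0.03409465] [-4.05056148  1.70567814  8.00212194]
```

View pics/c19.png

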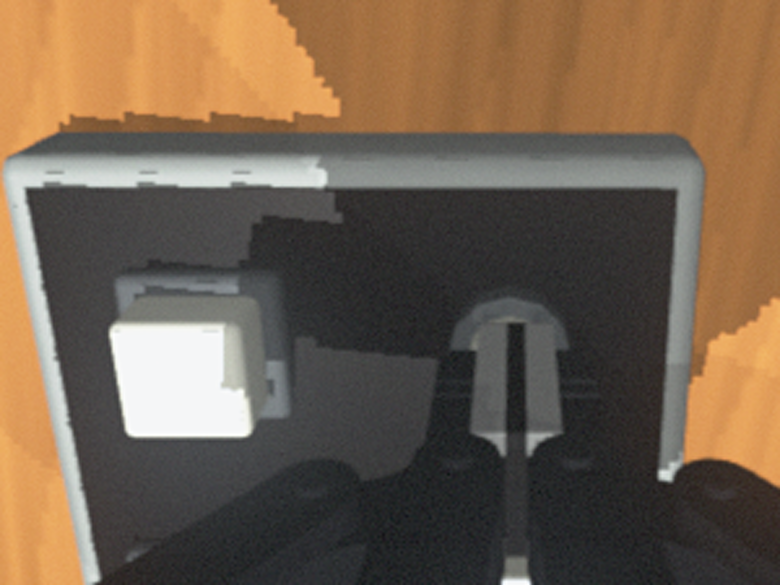

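>>> carry_out([
  [0,0,0.01,0,0],
  [0,0,0.02,0,0],
  [0,0,0.0065,0,0],
  [0,0,0,0,0],
  [0.002,-0.015,0,0,0],
  [0.003,-0.025,0,0,0],
  [0.0015,-0.02,0,0,0],
  [0,0,0,0,0],
  [0,0,0,0,0],
  [0,0,0,0,0],
])

```text
time: 32.15
tcp_pos: [0.616, -0.3173, 0.0695]
tcp_rot: [-0.0, 0.666, 0.746, 0.0]
ft_force: [0.7, 1.3, 0.3]
grip_width: -0.0002
```

```bash
python3 - <<'E'
from h import *
grab('wrist','w20');s=bot.state();print(s['tcp_pos'],s['ft_force'])
E
```

```text
[ 0.61620417 -0.31716556  0.06965579] [-0.13113204  0.17575171 -0.53151926]
```

View pics/w20.png

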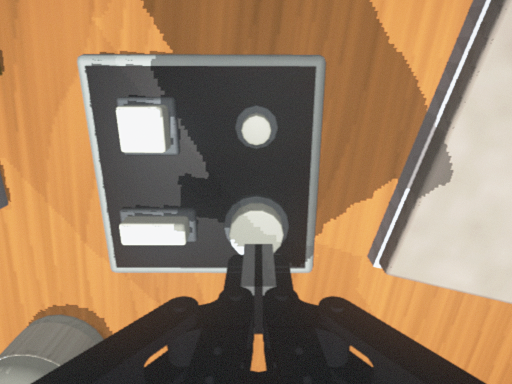

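>>> carry_out([
  [0,0,-0.015,0,0],
  [0,0,-0.012,0,0],
  [0,0,-0.003,0,0],
  [0,0,-0.003,0,0],
  [0,0,-0.0035,0,0],
  [0,0,0,0,0],
  [0,0,0,0,0],
  [0,0,0,0,0],
])

```text
time: 33.0
tcp_pos: [0.6162, -0.3179, 0.0341]
tcp_rot: [0.0, 0.666, 0.746, 0.0]
ft_force: [-2.4, 2.6, 7.3]
grip_width: -0.0002
```

>>> carry_out([
  [0,0,0.01,0,0],
  [0,0,0.02,0,0],
  [0,0,0.03,0,0],
  [0,0,0.04,0,0],
  [0,0,0.04,0,0],
  [0,0,0.03,0,0],
  [-0.02,0.02,0.02,0,0],
  [-0.04,0.02,0.02,0,0],
  [-0.04,0.02,0.02,0,0],
  [-0.04,0.02,0,0,0],
  [-0.04,0.01,0,0,0],
  [-0.02,0,0,0,0],
  [0,0,0,0,0],
  [0,0,0,0,0],
])

```text
time: 34.4
tcp_pos: [0.4164, -0.228, 0.2647]
tcp_rot: [0.001, 0.666, 0.746, 0.001]
ft_force: [0.5, -0.6, -0.6]
grip_width: -0.0001
```

```bash
python3 - <<'E'
from h import *
grab('wrist','w21');grab('scene','scene21');grab('top','top21');s=bot.state();print(s['tcp_pos'],s['ft_force'])
crop('scene21',130,160,400,340,2.9,'c21')
E
```

```text
[ 0.41667067 -0.2281255   0.26384576] [-0.14506196 -0.22809029  0.00554095]
```

View pics/c21.png

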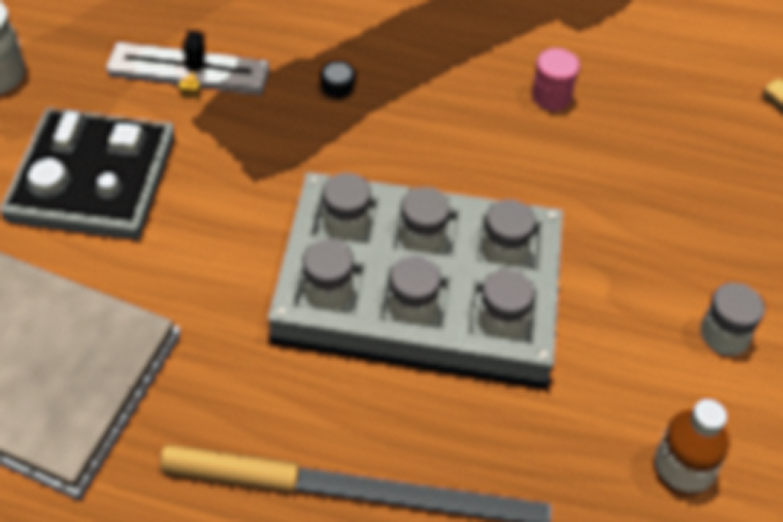

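View pics/w21.png

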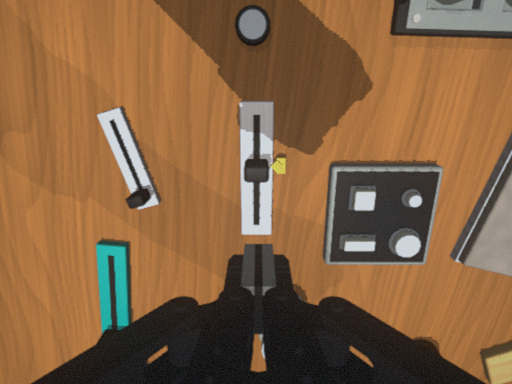

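View pics/top21.png

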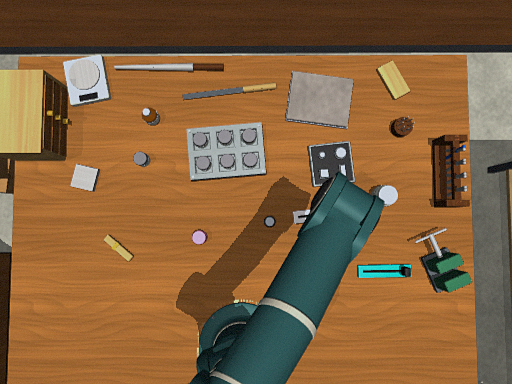

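```bash
python3 -c "
from station import hand_in; print(hand_in())"
```

```text
the job is handed in; nothing more can be done
None
```

The job is done and handed in at about 34.5 s on the robot's clock; handing in gave no verdict.

- **Pots:** I stood three grey spares in the three empty pockets: rear middle, front middle and front left. The last images show all six pockets full and upright. The fourth spare, the pink pot, the amber bottle and the loupe still stand where they were.
- **Slider:** I moved the grip of the large white slider 44 mm along its track. The follow-up picture put it within about 2 mm of the brass pointer (estimates from -2 to +1 mm; 6 mm is allowed).
- **Keys:** I pressed the bar, square, small round and large round keys in that order. Each went down to a TCP height of about 34 mm, which is fully down, and I raised the tool well clear before the next. The bar press was harder than needed, at about 33 N vertical on the wrist. The other three were 7–9 N. All four keys are up in the last images, and the arm is clear of everything.

No check failed. The top and wrist cameras disagreed by 2–4 mm on some positions, so I corrected each placement in the wrist picture before lowering.

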